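Release the key left latched on the jeweller's bench switch box

ROBOT

A 6-joint arm with a two-finger parallel gripper is mounted at the origin on the work surface. World frame = base frame: x ahead of the robot, y to its left, z up, the work surface at z = 0. Lengths are in mm, angles in rad, forces in N, time in s.
With the tool pointing down it reaches from about 275 to 750 mm from the base axis. Payload 10.2 kg.
Tool frame: the origin (TCP) lies at the very end of the fingers, on their centre line; the grasp point (between the pads) lies 19 mm behind it; z points along the fingers, y is the line along which they close (so a half turn about z gives the same grasp; the last joint's range is limited). The gripper opens to 85 mm and grips with 20 to 120 N. Pads are 22 mm wide; open, the fingers measure 114 mm over their backs; the gripper's body (76 mm by 85 mm) begins 54 mm behind the grasp point. The pads swing forward as they close: fully open they stand 13 mm farther back than shut.
Start: joints at [-1.328, 0.313, 1.498, -0, 1.331, -0.223], TCP at [235.786, -469.08, 231.294] pointing down, gripper open.
Joint ranges: [-2.94, 2.94], [-0.97, 2.17], [0.19, 2.56], [-1.23, 4.37], [0.02, 3.11], [-2.88, 2.88]. Speed limits (rad/s): [2.39, 2.39, 3.01, 3.14, 3.14, 3.14].

INTERFACE

Orientations are given as a unit quaternion [w, x, y, z].
In Python, from rig import ctrl gives the robot as it stands.
- The arm moves only by the tool step_arm, never from a script. Its argument "increments" is a list of rows, each a list of 3 entries, a list of its own where there are three numbers: the shift along the tool's x, y, z in cm, then the turn, a rotation vector about the tool's x, y, z in degrees, then the opening in per cent of the stroke, from 0 (shut) to 100 (fully open). A call has 1 to 8 rows; each row is the pose to reach, as a shift and turn from the pose commanded when the call began, along the tool's axes at that moment; what a row does not reach only later rows make up. A row lasts 1/8 s, in which the tool goes at most 62.5 mm and 10.7 degrees, less where a joint would pass 70% of its speed; a pose out of reach is approached as far as the arm can. A call with a gripper value outside its range is refused whole. The fingers move at their own pace and stop on an object; "squeeze" is the grip in N (left out, the last holds). Time passes only in rows, so rows that repeat a pose let the fingers close. It gives the time, the measured TCP pose, the force, the opening and the grip force at its end, in the units of the state.
- ctrl.sense(): the state, without advancing time (a new reading comes with each control period).
- ctrl.capture(name): name is "scene" or "top"; returns a dict with "img" (400x640x3 uint8, red, green, blue), "fx", "fy", "cx", "cy" (pixels), "k1" (the pictures are not rectified: a ray, as slopes to the right and down, at radius r is drawn at 1 + k1 r^2 times it, then the intrinsics apply), "extrinsics" (4x4, takes a point from camera to world coordinates). Camera axes: x right, y down, z forward; pixel columns grow to the right and rows downward; lengths in mm; the calibration is good to about 2 mm. A picture is of the moment at which its call begins. There is no depth.
- ctrl.finish_job(): hands the job in; it is judged then, once.
The state is a dict: "time_s": time; "joints": joint angles; "dq": joint speeds; "tau": joint torques, N m; "eef_pos": TCP position; "ee_rot": TCP orientation; "force": force on the tool from outside, world axes, zero at the start; "wrist_torque": the same for the moment, N m; "grip_width": opening from 0.0 (shut) to 1.0 (fully open); "grip_force": force on a finger pad.
Only numpy, scipy, OpenCV 4.12 (cv2) and the standard library are available. Lean on these libraries where they do the work, as an engineer would, in place of code of your own. Each camera call takes 0.05 s, during which the arm holds its last target. There are 200 camera calls.

TASK

One of the four identical turquoise keys on the switch box has been left latched down. Find it (a light tap on each key with shut fingertips tells) and press it in so that it releases and springs up, leaving all four keys up; the keys that are already up must not be pushed down more than a light tap does. Pick nothing up and leave the pliers and the bead things around the box where they are.

Things in the scene. Friction and masses are not known exactly. Their poses are not given: they have to be found in the camera images.
- switchbox: dark grey switch box with an aluminium top, fixed to the table, 100 mm (its x) x 270 mm (its y) x 40 mm high; origin: centre of its underside on the table, z up. The four keys stand in one row along its y, at x = 0 and y = -90, -30, 30, 90 mm. Cap tops stand 58 mm above the table when up, 54 mm latched. Total key travel is 9 mm
- place1 (a point): the key place at the row's +y end (box y = +90 mm): the centre of the top of that key's cap when it is up, 58 mm above the table; fixed to the box, so it does not tell the key's state. Each place has a turquoise cap, 36 x 36 mm, in a black frame 48 x 48 mm; which of the four is latched differs each time
- place2 (a point): the same for the second key (box y = +30 mm). A key that is up yields to 2.5 N, and 0.5 N more per mm: 5 N at 5 mm down, and springs back. A light tap stays under that; an up key pushed down 6 mm or more counts as pressed, which is wrong
- place3 (a point): the same for the third key (box y = -30 mm). The latched key, wherever it is, stands 4 mm lower than the others, its cap top 54 mm above the table, and gives way only at about 4.5 N
- place4 (a point): the same for the last key, at the row's -y end (box y = -90 mm). The latched key, pressed on 4 to 5 mm to the end of its travel (5 to 8 N), is let go by its catch and, as the finger withdraws, rises level with the others. Not pressed far enough, it stays latched
- pliers_red: pliers with red handles, about 140 mm long, 14 mm high, lying loose in front of the box (robot side); bystander
- pliers_black: pliers with black handles, the same size, lying loose in front of the box; bystander
- cup: clear plastic cup of dark red beads, 68 mm wide, 55 mm high, beside the box at its +y end; origin: centre of its underside; bystander
- spool: spool of copper wire with wooden flanges, 44 mm wide, 40 mm high, at the box's -y end; origin: centre of its underside; bystander
- organiser: clear open bead organiser, 100 x 150 x 28 mm, behind the box; origin: centre of its underside; bystander
- jar: small amber jar with a brass lid, 48 mm wide, 60 mm high, behind the box; origin: centre of its underside; bystander
- dish: white ceramic dish of gold beads, 80 mm wide, 20 mm high, behind the box; origin: centre of its underside; bystander

How it is judged:
By the outcome, as a careful person would: the job done as asked, in the order asked, and still so for the second after the job is handed in, with the robot touching nothing.
It also fails if it takes over 54 s, if anything falls off the work surface, if the arm or the gripper's body presses on something with over 40 N, if the wrist force passes 120 N, or if a joint passes its speed limit or range.

## Working session

There is one attempt and no reset: what is moved stays moved. The work goes in short steps, Python scripts to look and compute and a tool call to move; the robot and the scene stay as the last step left them, time stands still between calls to the robot, and variables do not carry over. Pictures are saved under pics/ and viewed, at most 10 in all, crops included, and the job is handed in when it is done.

Besides the shell and the picture viewer there is one more tool, called after "Call:" as name(argument=value, ...) on one line, values as JSON. step_arm: Moves the arm, as the interface text tells. Its arguments: {"type":"object","properties":{"increments":{"type":"array"},"squeeze":{"type":"number"}},"required":["increments"]}

```bash
mkdir -p pics; ls; python3 - <<'E'
from rig import ctrl
import cv2
for n in("scene","top"):
    c=ctrl.capture(n); cv2.imwrite(f"pics/{n}0.png",c["img"][:,:,::-1])
    print({k:v for k,v in c.items() if k!="img"})
print(ctrl.sense())
E
```

```text
pics
{'fx': 428.3795169301683, 'fy': 428.3795169301683, 'cx': 324.2871359099466, 'cy': 198.733913331724, 'k1': -0.10343879474682995, 'extrinsics': array([[-1.01614009e-01,  5.20280100e-01, -8.47928777e-01,
         1.35940411e+03],
       [ 9.94504867e-01,  3.15414391e-02, -9.98258886e-02,
         1.30589648e+02],
       [-2.51925294e-02, -8.53413004e-01, -5.20626143e-01,
         5.53455682e+02],
       [ 0.00000000e+00,  0.00000000e+00,  0.00000000e+00,
         1.00000000e+00]])}
{'fx': 390.5125101418978, 'fy': 390.5125101418978, 'cx': 318.4697079076963, 'cy': 198.76962952889042, 'k1': -0.024683050382765415, 'extrinsics': array([[-3.05649535e-02, -9.76995139e-01,  2.11059902e-01,
         4.17902126e+02],
       [-9.99516024e-01,  3.10980214e-02, -7.93826999e-04,
         4.45163703e+01],
       [-5.78798021e-03, -2.10982017e-01, -9.77472807e-01,
         8.78410280e+02],
       [ 0.00000000e+00,  0.00000000e+00,  0.00000000e+00,
         1.00000000e+00]])}
{'time_s': 0.1, 'joints': array([-1.32844102e+00,  3.13405271e-01,  1.49837927e+00,  1.38418020e-05,
        1.33099087e+00, -2.23398052e-01]), 'dq': array([ 0.0007361 ,  0.00180917, -0.00262286,  0.00125681,  0.00030482,
        0.00069912]), 'tau': array([ 3.47547757e-03, -4.12898290e+01, -2.60142946e+01, -2.11023594e-04,
        3.03400862e-03, -2.29094235e-05]), 'eef_pos': array([ 235.71118034, -468.84995145,  230.77972041]), 'ee_rot': array([-5.91420242e-04,  9.73006760e-01,  2.30775857e-01,  1.11616384e-06]), 'force': array([ 0.82007762, -0.41429482, -0.19151734]), 'wrist_torque': array([-0.01014665, -0.00204584,  0.01810877]), 'grip_force': 0.0, 'grip_width': 1.0012772735749036}
```

View pics/top0.png

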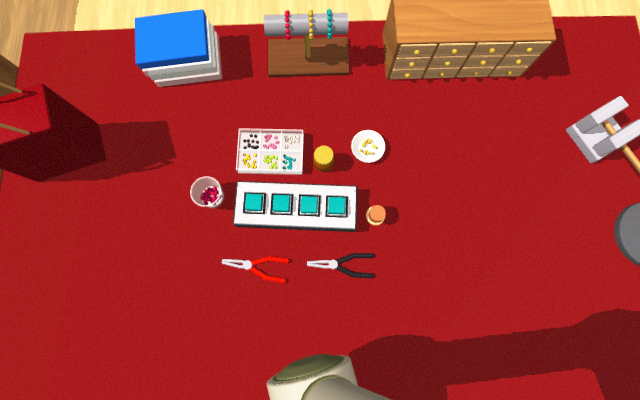

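View pics/scene0.png

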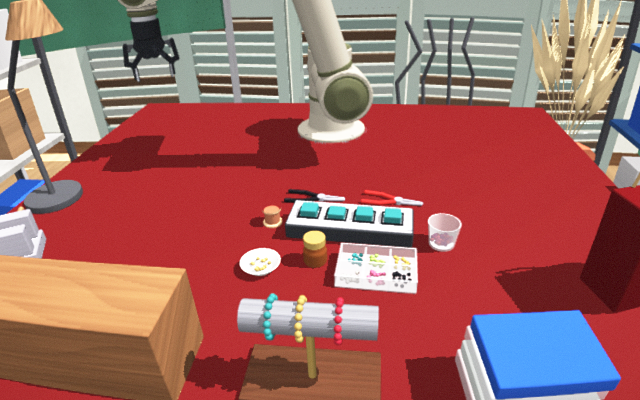

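The top view shows the box (cols 234–357, rows 182–230) with its key caps at about (255,203), (282,204), (309,205) and (337,206). +y is to the left, so place1 is the leftmost. The scene view shows the same keys from the far side, with the arm parked clear. Next I'll measure the cap centroids.

```bash
cat >h.py <<'E'
import numpy as np,cv2
def ray(c,uv):
    K=np.array([[c["fx"],0,c["cx"]],[0,c["fy"],c["cy"]],[0,0,1]])
    p=cv2.undistortPoints(np.array([[uv]],float),K,np.array([c["k1"],0,0,0,0]))[0,0]
    E=c["extrinsics"]; return E[:3,3],E[:3,:3]@[*p,1]
def at(c,uv,z):
    o,d=ray(c,uv); return o+d*(z-o[2])/d[2]
def caps(c,box):
    x0,x1,y0,y1=box; h=cv2.cvtColor(c["img"],cv2.COLOR_RGB2HSV)
    m=cv2.inRange(h,(80,100,100),(100,255,255)); k=np.zeros_like(m); k[y0:y1,x0:x1]=m[y0:y1,x0:x1]
    n,_,s,ce=cv2.connectedComponentsWithStats(k)
    return [(s[i,4],s[i,:4],ce[i]) for i in range(1,n) if s[i,4]>40]
E
python3 - <<'E'
from rig import ctrl; from h import *
for n,b in(("top",(230,360,180,232)),("scene",(285,415,195,235))):
    c=ctrl.capture(n); print(n)
    for a,bb,ce in caps(c,b): print(a,bb,ce.round(2),at(c,ce,58).round(1))
    im=c["img"][b[2]-5:b[3]+10,b[0]-5:b[1]+5,::-1]; cv2.imwrite(f"pics/{n}1.png",cv2.resize(im,None,fx=5,fy=5,interpolation=2))
E
```

```text
top
284 [245 193  18  18] [253.12 201.81] [592.8 184.4  58. ]
281 [273 195  17  17] [280.89 202.96] [588.4 124.7  58. ]
274 [301 196  17  17] [308.69 204.04] [584.2  65.2  58. ]
274 [328 197  17  17] [336.44 205.04] [580.1   5.8  58. ]
scene
216 [300 203  19  14] [309.02 209.12] [596.9   7.3  58. ]
198 [327 206  19  13] [336.4  212.05] [604.6  66.6  58. ]
219 [356 207  18  14] [364.06 213.28] [605.7 124.9  58. ]
224 [384 209  18  14] [392.28 215.38] [610.  183.6  58. ]
```

View pics/top1.png

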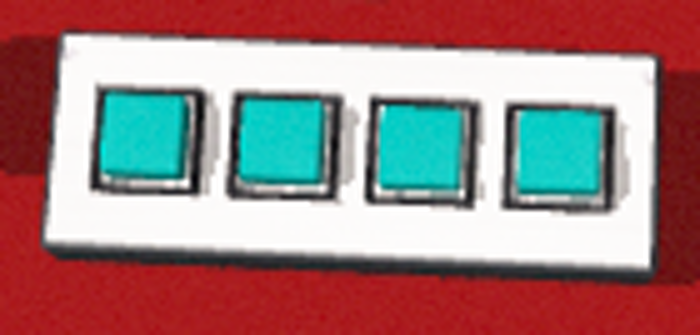

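View pics/scene1.png

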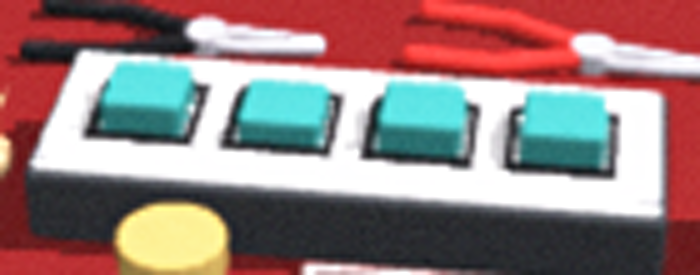

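Both pictures agree: the third key (place3, about (585, 65)) sits lower than the others. I'll confirm that by touch. First I go above it with the gripper shut and turned about 31° to line up with the box.

Call:
step_arm(increments=[[[5, -2.9, 0], [0, 0, 4], 0], [[10, -5.8, 0], [0, 0, 8], 0], [[15, -8.7, 0], [0, 0, 12], 0], [[20, -11.6, 0], [0, 0, 16], 0], [[25, -14.5, 0], [0, 0, 20], 0], [[30, -17.4, 0], [0, 0, 24], 0], [[35, -20.3, 0], [0, 0, 28], 0], [[40, -23.2, 0], [0, 0, 30.8], 0]], squeeze=20)

```text
time_s: 1.2
eef_pos: [489.8, -80.4, 231.3]
ee_rot: [0.0, 0.999, -0.037, 0.0]
force: [0.5, -1.3, 0.3]
grip_width: -0.0
grip_force: 0.0
```

```bash
cat >d.py <<'E'
import sys
from rig import ctrl; import numpy as np
from scipy.spatial.transform import Rotation as R
s=ctrl.sense(); q=s["ee_rot"]; r=R.from_quat(q[[1,2,3,0]]); M=r.as_matrix()
t=np.array([float(v) for v in sys.argv[1:4]])
yaw=np.radians(-4.07); B=np.array([[np.cos(yaw),np.sin(yaw),0],[np.sin(yaw),-np.cos(yaw),0],[0,0,-1]]).T.T
print(s["time_s"],s["eef_pos"].round(1),s["grip_width"],s["force"].round(2))
print("shift cm",(M.T@(t-s["eef_pos"])/10).round(2),"turn",np.degrees((r.inv()*R.from_matrix(B)).as_rotvec()).round(2))
E
python3 d.py 585.5 65 75
```

```text
1.2 [489.8 -80.4 231.3] -0.00011108516742380665 [ 0.52 -1.33  0.35]
shift cm [  8.48 -15.2   15.63] turn [ 0.01 -0.01 -0.15]
```

Call:
step_arm(increments=[[[2.8, -5, 1], [0, 0, 0], 0], [[5.6, -10, 4], [0, 0, 0], 0], [[8.5, -15.2, 8], [0, 0, 0], 0], [[8.5, -15.2, 12], [0, 0, 0], 0], [[8.5, -15.2, 15.6], [0, 0, 0], 0], [[8.5, -15.2, 15.6], [0, 0, 0], 0], [[8.5, -15.2, 15.6], [0, 0, 0], 0]])

```text
time_s: 2.08
eef_pos: [585.5, 63.1, 77.0]
ee_rot: [0.0, 0.999, -0.036, 0.001]
force: [-0.3, -0.2, 0.6]
grip_width: 0.0
grip_force: 0.0
```

```bash
python3 d.py 585.5 65 60; python3 - <<'E'
from rig import ctrl; import cv2
c=ctrl.capture("scene"); cv2.imwrite("pics/s2.png",cv2.resize(c["img"][120:260,250:450,::-1],None,fx=4,fy=4,interpolation=2))
E
```

```text
2.075 [585.5  63.1  77. ] 0.0004908333661416744 [-0.3  -0.18  0.61]
shift cm [-0.02 -0.19  1.7 ] turn [ 0.   -0.13 -0.06]
```

View pics/s2.png

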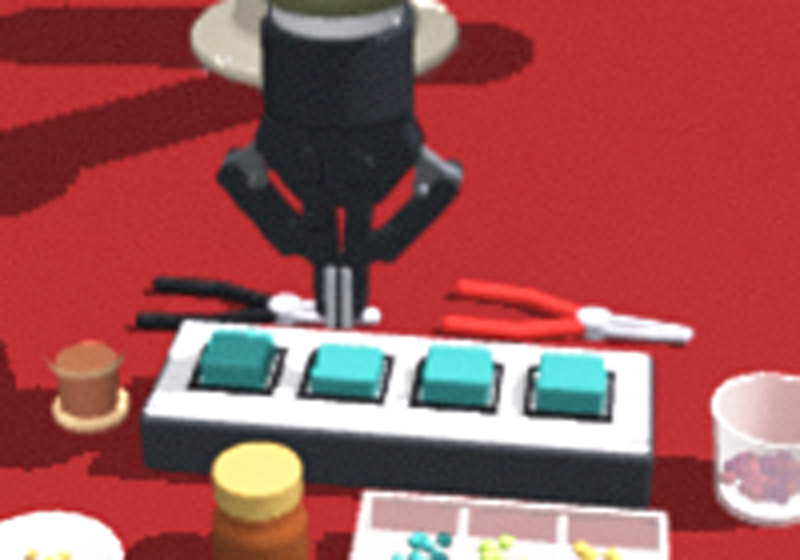

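The picture shows the shut fingertips at crop (340,325), directly above the low key at (345,360), which is second from the left and so place3. I'll descend slowly to feel for contact.

Call:
step_arm(increments=[[[0, 0, 0.4], [0, 0, 0], 0], [[0, 0, 0.8], [0, 0, 0], 0], [[0, 0, 1.2], [0, 0, 0], 0], [[0, 0, 1.6], [0, 0, 0], 0], [[0, 0, 1.6], [0, 0, 0], 0], [[0, 0, 1.6], [0, 0, 0], 0]])

```text
time_s: 2.88
eef_pos: [584.7, 63.4, 59.4]
ee_rot: [-0.0, 0.999, -0.036, 0.0]
force: [0.0, -0.2, -0.2]
grip_width: 0.004
grip_force: 0.0
```

Call:
step_arm(increments=[[[0.05, -0.1, 0.1], [0, 0, 0], 0], [[0.05, -0.1, 0.2], [0, 0, 0], 0], [[0.05, -0.1, 0.3], [0, 0, 0], 0], [[0.05, -0.1, 0.3], [0, 0, 0], 0], [[0.05, -0.1, 0.3], [0, 0, 0], 0]])

```text
time_s: 3.5
eef_pos: [585.2, 64.3, 56.3]
ee_rot: [0.0, 0.999, -0.036, 0.0]
force: [0.6, 0.0, -0.0]
grip_width: 0.0
grip_force: 0.0
```

There's no contact at 56.3 mm, where an up key would already push back, so this is the low one. I'll go on to 53.3 mm.

Call:
step_arm(increments=[[[0, 0, 0.1], [0, 0, 0], 0], [[0, 0, 0.2], [0, 0, 0], 0], [[0, 0, 0.3], [0, 0, 0], 0], [[0, 0, 0.3], [0, 0, 0], 0], [[0, 0, 0.3], [0, 0, 0], 0]])

```text
time_s: 4.12
eef_pos: [585.2, 64.3, 53.5]
ee_rot: [0.0, 0.999, -0.036, 0.0]
force: [-1.8, 0.2, 5.2]
grip_width: -0.002
grip_force: 2.3
```

Contact at about 54 mm with 5.2 N confirms the latched key. Now I'll press it to the end of its travel (about 49 mm).

Call:
step_arm(increments=[[[0, 0, 0.1], [0, 0, 0], 0], [[0, 0, 0.2], [0, 0, 0], 0], [[0, 0, 0.3], [0, 0, 0], 0], [[0, 0, 0.4], [0, 0, 0], 0], [[0, 0, 0.45], [0, 0, 0], 0], [[0, 0, 0.45], [0, 0, 0], 0], [[0, 0, 0.45], [0, 0, 0], 0]])

```text
time_s: 5.0
eef_pos: [585.3, 64.3, 49.2]
ee_rot: [0.0, 0.999, -0.036, 0.0]
force: [-2.2, 0.2, 7.8]
grip_width: 0.001
grip_force: 3.6
```

Call:
step_arm(increments=[[[0, 0, 0.05], [0, 0, 0], 0], [[0, 0, 0.05], [0, 0, 0], 0], [[0, 0, 0.05], [0, 0, 0], 0]])

```text
time_s: 5.38
eef_pos: [585.3, 64.3, 49.0]
ee_rot: [0.0, 0.999, -0.036, 0.0]
force: [-4.5, 0.2, 10.9]
grip_width: -0.003
grip_force: 5.2
```

The stop is reached at 49.0 mm. I'll withdraw slowly to see whether the key follows, checking the force at about 56 mm.

Call:
step_arm(increments=[[[0, 0, -0.15], [0, 0, 0], 0], [[0, 0, -0.3], [0, 0, 0], 0], [[0, 0, -0.45], [0, 0, 0], 0], [[0, 0, -0.6], [0, 0, 0], 0], [[0, 0, -0.7], [0, 0, 0], 0], [[0, 0, -0.7], [0, 0, 0], 0]])

```text
time_s: 6.12
eef_pos: [585.2, 64.3, 55.3]
ee_rot: [-0.0, 0.999, -0.036, 0.0]
force: [-1.2, -0.5, 3.8]
grip_width: 0.002
grip_force: 1.8
```

The key still pushes with 3.8 N at 55.3 mm, so it is released and rising. I'll withdraw fully and back off.

Call:
step_arm(increments=[[[0, 0, -0.3], [0, 0, 0], 0], [[0, 0, -0.8], [0, 0, 0], 0], [[0, 0, -3], [0, 0, 0], 0], [[0, 0, -7], [0, 0, 0], 0], [[0, 0, -12], [0, 0, 0], 0], [[-5, 0, -15], [0, 0, 0], 0], [[-10, 0, -18], [0, 0, 0], 0], [[-10, 0, -18], [0, 0, 0], 0]])

```text
time_s: 7.12
eef_pos: [484.3, 71.9, 238.0]
ee_rot: [0.0, 0.999, -0.036, 0.002]
force: [0.7, -0.2, 0.2]
grip_width: -0.001
grip_force: 0.0
```

```bash
python3 - <<'E'
from rig import ctrl; import cv2
from h import *
c=ctrl.capture("scene"); cv2.imwrite("pics/s3.png",cv2.resize(c["img"][170:300,230:470,::-1],None,fx=3.3,fy=3.3,interpolation=2))
for a,bb,ce in caps(c,(285,415,195,235)): print(a,bb,ce.round(2))
E
```

```text
216 [300 203  19  14] [309.08 209.14]
222 [327 205  19  14] [336.23 211.23]
220 [356 207  18  14] [364.1  213.28]
224 [384 209  18  14] [392.29 215.43]
```

View pics/s3.png

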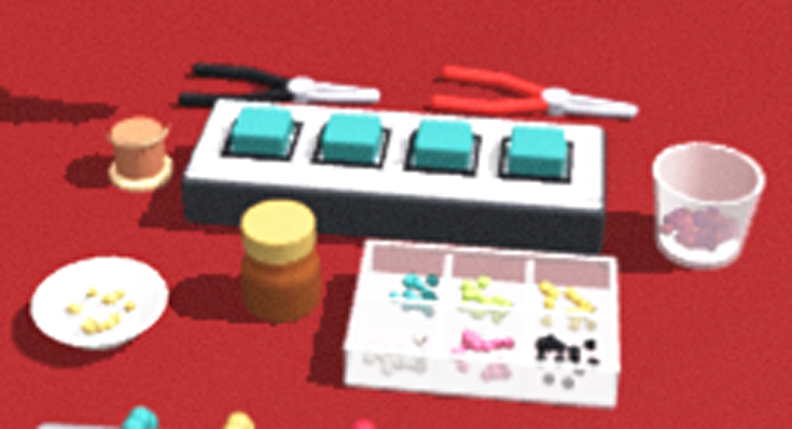

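All four caps, at crop (263,130), (352,138), (443,145) and (537,152), are now level. Everything around the box is undisturbed and the arm is clear.

```bash
python3 -c "
from rig import ctrl
print(ctrl.finish_job())"
```

```text
the job is handed in; nothing more can be done
None
```

The latched key was the third one (place3, box y = −30 mm); I pressed it to its stop, it sprang up level with the other three, nothing else was touched, and the job is handed in. I found it from the camera pictures and confirmed it by touch on that key alone, so I did not tap the other three.

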